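# Close a two-part mould and fit its hinge pin

### The job

Push the brass front half of the mould in until it stops against the aluminium rear half, so that the three hinge knuckles stand in line. Then take the red-headed hinge pin from its wooden stand and push it down through all three knuckles until its collar sits flush on the top knuckle and the sprung keeper has snapped into its groove, and let go. Feel your way: the rear half may sit as much as a centimetre off its marks, sideways and in height, so press gently on the mould, with fingers and pin alike (20 newtons is plenty, over 35 does damage), and leave the spool, tin and pen pot where they stand.

Things in the scene. Friction and masses are not known exactly. Their poses are not given: they have to be found in the camera images.
- mould: Mould's fixed grey base plate, 160 x 130 x 12 mm; origin at the centre of its underside. Its x is the direction in which the front half is pushed shut, z up; hinge_mark lies at x 20, y 45, z 64 mm. The hinge and both halves are bolted on through slots, over packing: they REALLY sit up to 10 mm to either side of their marks along x and 0 to 8 mm above them (y is true), fixed and not measured.
- hinge_mark (a point): Point fixed to the base plate: design place of the hinge axis at the top of the top knuckle (truly up to 10 mm off along x and 0 to 8 mm higher). Axes as the plate's. Three steel knuckle rings, 16 mm high with 1 mm gaps, reach 50 mm down from the top; 25 to 29 mm outside, bore 13.6 mm with a 17 mm wide lead-in 4 mm deep at each top; top and bottom on the rear half, middle on the front half.
- keeper (a joint): Sprung ball in the bottom knuckle, 39 mm below the top of the hinge, that enters the bore from +y: how far it is pushed back, in m. 0 with no pin; 0.0019 or more on the pin's full shaft; below 0.0014 once it has snapped into the pin's groove, which is when the collar sits on the top knuckle. It takes about 6 to 15 N to push the pin past it and on to the end.
- push_mark (a point): Point fixed to the base plate: design place (see mould) of the centre of the shut front half's outer flat face, 54 mm along -y and 31 mm along -x from the hinge axis, 36 mm above the bench. The face is 72 mm wide (y) and reaches from the base plate to 58 mm above the bench; open, it stands farther to -x by the value of joint front_half. Both halves are 30 mm thick; a funnel on top reaches 4 mm higher.
- front_half (a joint): How far the brass front half stands open, in m: 0 is shut against the rear half, at most 0.040; it opens towards the base plate's -x. It slides on guides with about 3 N of friction and stays where it is left. The base plate in front of it is 12 mm high and reaches to 69 mm before push_mark.
- pin_head (a point): Centre of the hinge pin's head; pin upright in its stand, 0.1 kg; z along the pin, away from the nose. Red knob 19 mm wide, 32 high on a steel collar 26 wide, 4 high: the collar's underside is 18 mm below this point, the top 18 mm above. Shaft below the collar 12 mm wide, 50 long, the last 6 mm a cone to 5 mm wide; a groove 2 mm deep, 39 mm below the collar, for the keeper.
- pin_stand: Fixed wooden block 60 x 60 x 54 mm with a 15 mm hole through its middle in which the pin stands, the collar resting on its top; origin at the centre of its underside.
- spool: Bystander: spool of solder with blue flanges, 52 mm in diameter, 38 mm high; origin at the centre of its underside.
- tin: Bystander: small opened red and cream tin, 52 mm in diameter, 44 mm high; origin at the centre of its underside.
- pen_pot: Bystander: black pot of brushes and pens, 80 mm in diameter, 147 mm high; origin at the centre of its underside.
Mind the look-alikes: they are no part of the job. There is more than one size of the part that bears pin_head; the job needs the largest.

How it is judged (in metres and radians):
On the way, in this order (a step that is already met when the one before it is completed fails the run):
1. the front half is pushed shut (value of joint front_half below 0.002 m), for 0.2 s.
2. with the halves shut, the pin's nose is well inside the top knuckle (x of pin_head in the frame of hinge_mark between -0.0125 and 0.0125 m and y of pin_head in the frame of hinge_mark between -0.0035 and 0.0035 m and angle between the z axis of pin_head and the z axis of hinge_mark, either way round below 0.1 rad and value of joint front_half below 0.004 m and z of pin_head in the frame of hinge_mark below 0.058 m), for 0.1 s.
At the end, for the whole second after the job is handed in: The front half is shut (open by less than 3 mm) and the released pin rests upright (within 0.1 rad) on the hinge axis through all three knuckles, its collar down on the top knuckle: its head at most 27.5 mm above the mark and the keeper snapped into its groove (below 1.4 mm) (x of pin_head in the frame of hinge_mark between -0.0125 and 0.0125 m and y of pin_head in the frame of hinge_mark between -0.0035 and 0.0035 m and angle between the z axis of pin_head and the z axis of hinge_mark, either way round below 0.1 rad and z of pin_head in the frame of hinge_mark below 0.0275 m and value of joint keeper below 0.0014 m and value of joint front_half below 0.003 m and contact force between the fingers and pin below 0.1 N and linear speed of pin below 0.02 m/s); the robot touches nothing.
It fails at once if the pin is forced against the mould with more than 35 N (contact force between pin and mould above 35 N).
It fails at once if the robot presses on the mould with more than 35 N (contact force between the arm and mould above 35 N).
It fails at once if the fingers press on the mould with more than 35 N (contact force between the fingers and mould above 35 N).
It fails at once if a bystander (spool, tin or pen pot) is displaced by more than 15 mm (distance of any of spool, tin, pen_pot from where it was at the start of the episode above 0.015 m).
It also fails if it takes over 54 s, if anything falls off the work surface, if the arm or the gripper's body presses on something with over 40 N, if the wrist force passes 120 N, or if a joint passes its speed limit or range.

### The arm

A 7-joint arm with a two-finger parallel gripper is mounted at the origin on a cart in front of the work surface, level with it; the furniture and walls round the work are solid. World frame = base frame: x ahead of the robot, y to its left, z up, the work surface at z = 0. Lengths are in mm, angles in rad, forces in N, time in s.
With the tool pointing down it reaches from about 400 to 850 mm from the base axis. Payload 4.5 kg.
Tool frame: the origin (TCP) lies midway between the tips of the shut fingers; the grasp point (between the pads) lies 19 mm behind it; z points along the fingers, y is the line along which they close (so a half turn about z gives the same grasp; the last joint's range is limited). The gripper opens to 85 mm and grips with 20 to 120 N. Pads are 22 mm wide; open, the fingers measure 114 mm over their backs; the gripper's body (76 mm by 85 mm) begins 54 mm behind the grasp point. The pads swing forward as they close: fully open they stand 13 mm farther back than shut.
Start: joints at [0.034, 0.689, -0.195, 1.565, 0.157, 0.902, -0.215], TCP at [625.026, 0.026, 202.917] pointing down, gripper open.
Joint ranges: [-3.01, 3.01], [-0.46, 2.08], [-1.47, 1.51], [0.13, 2.56], [-1, 4.14], [0.04, 2.09], [-2.66, 2.66]. Speed limits (rad/s): [2.57, 2.57, 3.14, 3.14, 3.14, 3.14, 3.14].

### API

Orientations are given as [roll, pitch, yaw] about the fixed x, y, z axes, in that order (R = Rz(yaw) Ry(pitch) Rx(roll)).
In Python, from cell import r, grab_frame, find_in, masks_of gives the robot as it stands.
- The arm moves only by the tool arm_command, never from a script. Its argument "steps" is one flat list of numbers, 4 for each row, row after row: the shift along the tool's x, y, z in mm, then the turn about the tool's z in degrees. In form: [tx, ty, tz, twist, tx, ty, tz, twist, ...]. A call has 1 to 20 rows; each row shifts and turns the commanded pose from where the row before left it, along the tool's axes as they then stand; what a row does not reach is not made up. A row lasts 1/12 s, in which the tool goes at most 41.7 mm and 7.16 degrees, less where a joint would pass 70% of its speed; a pose out of reach is approached as far as the arm can. A call is refused whole if a number of a shift passes 41.7 or a number of a turn 7.16, either way. A call with a gripper value outside its range is refused whole. "jaw" is the opening, from 0 (shut) to 1 (fully open), set as the call begins (left out, the last holds). The fingers move at their own pace and stop on an object; "squeeze" is the grip in N (left out, the last holds). Time passes only in rows, so rows that do not move let the fingers close. It gives the time, the measured TCP pose, the force, the opening and the grip force at its end, in the units of the state.
- r.read_state(): the state, without advancing time (a new reading comes with each control period).
- grab_frame(name): name is "scene" or "side" or "wrist"; returns a dict with "pixels" (384x512x3 uint8, blue, green, red), "range_z" (384x512 float32, mm along the optical axis (not along the pixel's ray), 0 where there is no reading), "camera_matrix" (3x3 intrinsics, pixels), "extrinsics" (4x4, takes a point from world to camera coordinates). Camera axes: x right, y up, looking along -z (the intrinsics and any distortion apply to the point x, -y, -z); pixel columns grow to the right and rows downward; lengths in mm; the calibration is good to about 2 mm. A picture is of the moment at which its call begins.
- r.job_done(): hands the job in; it is judged then, once.
Trained networks look in a picture, given as the dict that the camera call returned (one of the last four; its "shot" number tells which), for a name from the list of things; names that differ only in an ending like _2 or _b are one class to them, and where a whole thing is asked for, a point or a joint stands for the part that bears it (a point fixed in the world has none). Each returns a list of dicts, best first, with "confidence" (0 to 1); they miss things now and then, are a little off and sometimes report something else, mostly with a low value. They report only what shows in the picture. A call takes as long as a camera call. They do not tell look-alikes from the thing itself.
- find_in(picture, target): "extent" ([left, top, width, height] in pixels, round what is visible of it).
- masks_of(picture, target): "mask" (384x512 bool, what is visible of it) and "extent" ([left, top, width, height] in pixels, round what is visible of it).
The state is a dict: "time": time; "joints": joint angles; "dq": joint speeds; "joint_efforts": joint torques, N m; "ee_pos": TCP position; "ee_rot": TCP orientation; "wrist_force": force on the tool from outside, world axes, zero at the start; "wrist_torque": the same for the moment, N m; "opening": opening from 0.0 (shut) to 1.0 (fully open); "grasp_force": force on a finger pad.
Only numpy, scipy, OpenCV 4.12 (cv2) and the standard library are available. Lean on these libraries where they do the work, as an engineer would, in place of code of your own. Each camera call takes 0.05 s, during which the arm holds its last target. There are 200 camera calls.

## Working session

There is one attempt and no reset: what is moved stays moved. The work goes in short steps, Python scripts to look and compute and a tool call to move; the robot and the scene stay as the last step left them, time stands still between calls to the robot, and variables do not carry over. Pictures are saved under pics/ and viewed, at most 10 in all, crops included, and the job is handed in when it is done.

Besides the shell and the picture viewer there is one more tool, called after ">>>" as a command line: name --argument value ..., lists and objects as JSON in quotes. arm_command: Moves the arm, as the interface text tells. Its arguments: {"type":"object","properties":{"steps":{"type":"array","items":{"type":"number"}},"jaw":{"type":"number"},"squeeze":{"type":"number"}},"required":["steps"]}

```bash
mkdir -p pics; ls; cat > h.py <<'E'
import numpy as np, cv2
from cell import r, grab_frame, find_in, masks_of
def world(f,uv,z=None):
    """pixels -> world mm via depth (Nx2)"""
    uv=np.atleast_2d(uv).astype(int); K=f["camera_matrix"]; d=f["range_z"][uv[:,1],uv[:,0]]
    p=np.c_[(uv[:,0]-K[0,2])/K[0,0]*d, -(uv[:,1]-K[1,2])/K[1,1]*d, -d, np.ones(len(d))]
    return (np.linalg.inv(f["extrinsics"])@p.T).T[d>0,:3]
def maskpts(f,m):
    v,u=np.nonzero(m); return world(f,np.c_[u,v])
E
python3 - <<'E'
from h import *
s=r.read_state(); print({k:np.round(s[k],3) for k in s})
ims=[]
for c in ["scene","side"]:
    f=grab_frame(c); im=f["pixels"].copy()
    for n in ["mould","pin_head","pin_stand","spool","tin","pen_pot"]:
        for o in masks_of(f,n):
            if o["confidence"]<.3: continue
            P=maskpts(f,o["mask"]); 
            print(c,n,round(o["confidence"],2),np.round(o["extent"]),np.round(np.percentile(P,[2,50,98],axis=0)).tolist() if len(P) else None)
    cv2.imwrite(f"pics/{c}0.png",cv2.resize(im,(800,600)))
E
```

```text
pics
{'time': np.float64(0.0), 'joints': array([ 0.034,  0.69 , -0.195,  1.566,  0.157,  0.903, -0.215]), 'dq': array([ 0.001,  0.002, -0.   ,  0.001, -0.   , -0.   , -0.001]), 'joint_efforts': array([ 1.0000e-03, -5.3963e+01, -1.2670e+00, -1.5855e+01,  9.0000e-03,
        9.0000e-03,  0.0000e+00]), 'ee_pos': array([ 6.24303e+02, -4.40000e-02,  2.02071e+02]), 'ee_rot': array([-3.14 ,  0.   ,  1.571]), 'wrist_force': array([0.304, 0.435, 0.596]), 'wrist_torque': array([0.032, 0.05 , 0.005]), 'grasp_force': np.float64(0.0), 'opening': np.float64(0.997)}
scene mould 0.94 [260. 153.  69.  46.] [[518.0, -129.0, 7.0], [577.0, -47.0, 22.0], [661.0, -7.0, 66.0]]
scene pin_head 0.72 [229. 255.   6.  28.] [[495.0, 335.0, 6.0], [499.0, 342.0, 42.0], [505.0, 346.0, 59.0]]
scene pin_head 0.54 [264. 245.   6.  23.] [[457.0, 280.0, 13.0], [461.0, 287.0, 41.0], [471.0, 292.0, 59.0]]
scene pin_head 0.51 [229. 210.  15.  23.] [[537.0, 249.0, 55.0], [545.0, 262.0, 73.0], [557.0, 268.0, 92.0]]
scene pin_stand 0.97 [217. 220.  43.  41.] [[510.0, 231.0, 4.0], [532.0, 271.0, 43.0], [583.0, 294.0, 57.0]]
sc
[... 670 characters left out ...]
[[688.0, 246.0, 3.0], [724.0, 306.0, 78.0], [759.0, 322.0, 135.0]]
side pin_head 0.68 [311. 245.   9.  23.] [[457.0, 270.0, 1.0], [465.0, 288.0, 39.0], [471.0, 291.0, 58.0]]
side pin_stand 0.91 [247. 224.  41.  48.] [[512.0, 225.0, 1.0], [550.0, 274.0, 47.0], [588.0, 294.0, 56.0]]
side spool 0.73 [294. 204.  24.  25.] [[445.0, 132.0, 4.0], [469.0, 164.0, 35.0], [491.0, 176.0, 39.0]]
side spool 0.32 [250. 132.  18.  33.] [[555.0, -125.0, 12.0], [576.0, -55.0, 51.0], [594.0, -21.0, 63.0]]
side tin 0.58 [204. 205.  26.  33.] [[639.0, 143.0, 1.0], [663.0, 178.0, 25.0], [686.0, 194.0, 45.0]]
side pen_pot 0.87 [148. 204.  53.  79.] [[687.0, 245.0, 4.0], [724.0, 305.0, 79.0], [759.0, 321.0, 136.0]]
```

View pics/scene0.png

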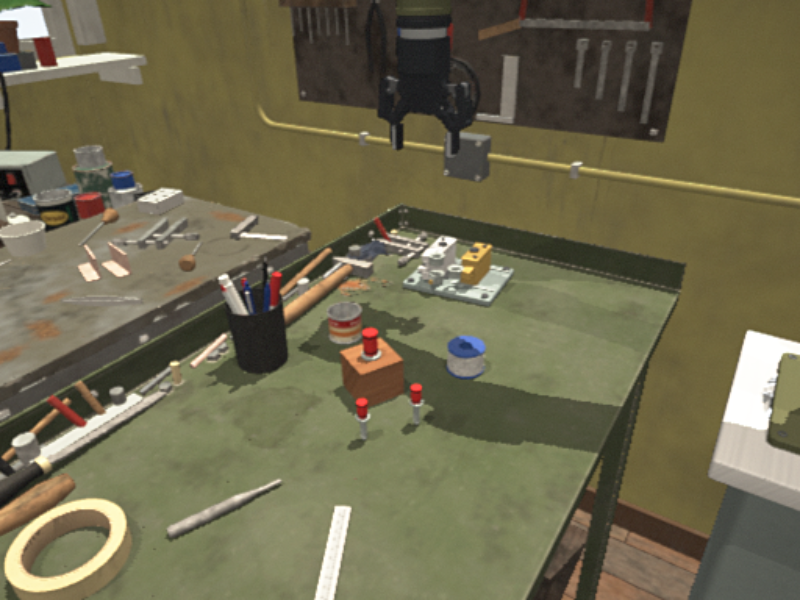

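```bash
python3 - <<'E'
from h import *
f=grab_frame("scene"); a=cv2.resize(f["pixels"][140:290,200:340],(560,600),interpolation=2)
cv2.imwrite("pics/crop1.png",a)
f=grab_frame("side"); a=cv2.resize(f["pixels"][125:285,195:340],(544,600),interpolation=2)
cv2.imwrite("pics/crop2.png",a)
# base plate / mould plan
for c in ["scene","side"]:
    f=grab_frame(c); v,u=np.mgrid[120:300,190:345]; P=world(f,np.c_[u.ravel(),v.ravel()])
    b=(P[:,0]>480)&(P[:,0]<720)&(P[:,1]>-180)&(P[:,1]<40)
    for lo,hi in [(9,15),(50,64),(64,75)]:
        q=P[b&(P[:,2]>lo)&(P[:,2]<hi)]
        print(c,lo,len(q),np.round(cv2.minAreaRect(q[:,:2].astype(np.float32))[0],0),cv2.minAreaRect(q[:,:2].astype(np.float32))[1:], np.percentile(q,[2,98],axis=0).round().tolist())
    q=P[(P[:,2]>60)&(P[:,2]<100)&(abs(P[:,0]-548)<40)&(abs(P[:,1]-262)<40)]
    print("pin",len(q),np.percentile(q,[2,50,98],axis=0).round(1).tolist())
E
```

```text
scene 9 617 [616. -84.] ((204.6772918701172, 157.6666259765625), 1.6263456344604492) [[516.0, -144.0, 10.0], [717.0, -6.0, 15.0]]
scene 50 364 [604. -68.] ((98.21058654785156, 104.37958526611328), 5.227522850036621) [[555.0, -118.0, 50.0], [651.0, -18.0, 64.0]]
scene 64 104 [604. -62.] ((82.93270111083984, 93.31946563720703), 3.593019723892212) [[568.0, -106.0, 64.0], [645.0, -15.0, 69.0]]
pin 162 [[538.8, 248.9, 60.6], [544.7, 261.7, 79.2], [555.0, 265.6, 92.8]]
side 9 954 [620. -88.] ((198.31756591796875, 161.57608032226562), 5.139377593994141) [[521.0, -138.0, 9.0], [713.0, -8.0, 15.0]]
side 50 463 [605. -70.] ((96.99140167236328, 105.5718765258789), 3.6890437602996826) [[558.0, -119.0, 51.0], [653.0, -18.0, 64.0]]
side 64 64 [618. -65.] ((92.15597534179688, 60.058345794677734), 58.31325912475586) [[573.0, -92.0, 64.0], [644.0, -15.0, 67.0]]
pin 157 [[542.1, 248.5, 61.5], [549.9, 261.9, 82.3], [559.4, 265.5, 91.1]]
```

View pics/crop1.png

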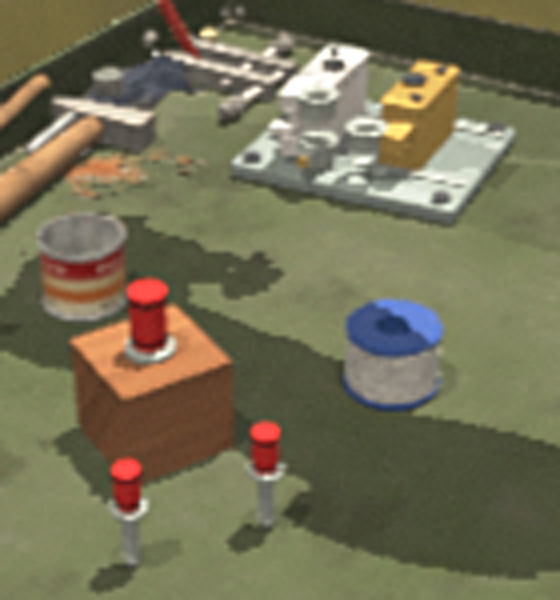

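View pics/crop2.png

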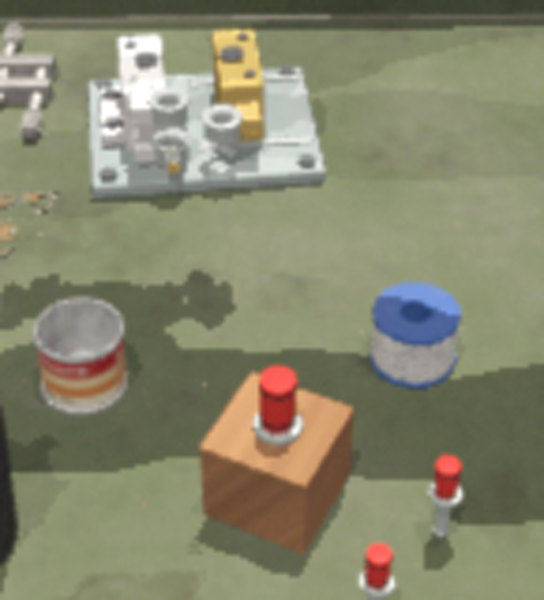

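The job's pin is the one standing in the wooden block: crop1 shows its head at scene px (236,220), or (256,225) in the side view. Its head is clearly larger than those of the free-standing look-alikes at scene px (232,270) and (266,256). The brass front half is on the robot's side (low x), the aluminium half is at higher x, and the knuckles are on the +y side. Next I'll take a close look from above.

>>> arm_command --steps '[-35,-12,-10,0,-35,-12,-10,0,0,0,0,0,0,0,0,0]'

```text
time: 1.23
ee_pos: [600.7, -73.8, 223.6]
ee_rot: [3.141, 0.002, 1.565]
wrist_force: [0.3, 1.0, 0.3]
opening: 0.998
grasp_force: 0.0
```

```bash
python3 - <<'E'
from h import *
s=r.read_state(); print(s["time"],s["ee_pos"],s["ee_rot"])
f=grab_frame("wrist"); np.savez("w1.npz",**{k:f[k] for k in ["pixels","range_z","camera_matrix","extrinsics"]})
cv2.imwrite("pics/w1.png",cv2.resize(f["pixels"],(800,600)))
v,u=np.mgrid[0:384,0:512]; P=world(f,np.c_[u.ravel(),v.ravel()])
b=(P[:,0]>480)&(P[:,0]<720)&(P[:,1]>-180)&(P[:,1]<40)
for lo,hi in [(9,15),(50,61),(61,64),(64,68),(68,72),(72,78)]:
    q=P[b&(P[:,2]>lo)&(P[:,2]<hi)]
    if len(q)>5: print(lo,len(q),cv2.minAreaRect(q[:,:2].astype(np.float32)), np.percentile(q,[2,98],axis=0).round().tolist())
E
```

```text
1.2333 [600.70325262 -73.83524972 223.6058459 ] [3.14066575e+00 2.20936734e-03 1.56493150e+00]
9 5959 ((617.1129760742188, -84.81903076171875), (205.6963653564453, 162.21957397460938), 0.015444671735167503) [[521.0, -140.0, 10.0], [712.0, -10.0, 14.0]]
50 2304 ((605.5149536132812, -72.25712585449219), (97.29472351074219, 94.81814575195312), 6.236442565917969) [[559.0, -119.0, 54.0], [655.0, -45.0, 61.0]]
61 832 ((605.77783203125, -68.57066345214844), (93.35417175292969, 96.13221740722656), 5.313920974731445) [[564.0, -111.0, 61.0], [649.0, -22.0, 64.0]]
64 340 ((606.8179931640625, -53.188114166259766), (78.33756256103516, 74.5814437866211), 4.884154319763184) [[585.0, -85.0, 64.0], [642.0, -16.0, 67.0]]
```

View pics/w1.png

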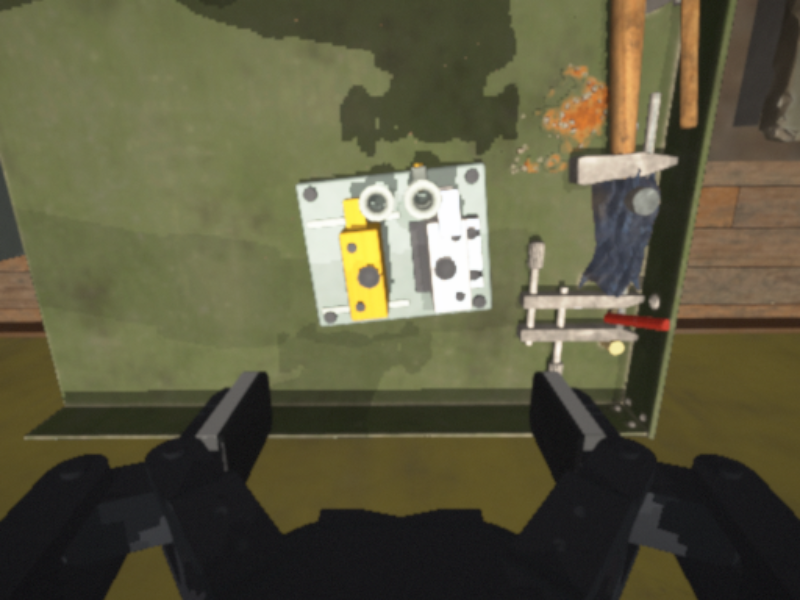

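The wrist picture (800x600) shows the plate yawed about +6°. The aluminium knuckle ring is at (421,200), the brass one at (377,202) and the brass half around (365,270). Next I'll measure the rings and plate precisely.

```bash
python3 - <<'E'
from h import *
f=dict(np.load("w1.npz")); K=f["camera_matrix"]; 
v,u=np.mgrid[0:384,0:512]; E=np.linalg.inv(f["extrinsics"]); print("cam",E[:3,3])
d=f["range_z"]; W=(E@np.stack([(u-K[0,2])/K[0,0]*d,-(v-K[1,2])/K[1,1]*d,-d,np.ones_like(d)]).reshape(4,-1))[:3].T.reshape(384,512,3)
def ray(uv,z):
    c=np.array([(uv[0]-K[0,2])/K[0,0],-(uv[1]-K[1,2])/K[1,1],-1]); dr=E[:3,:3]@c; return E[:3,3]+dr*(z-E[2,3])/dr[2]
m=((d>0)&(W[...,2]>6)&(W[...,0]>515)&(W[...,0]<690)&(W[...,1]>-150)&(W[...,1]<-0)).astype(np.uint8)
n,l,st,_=cv2.connectedComponentsWithStats(m); k=1+st[1:,4].argmax(); m=(l==k).astype(np.uint8)
hull=cv2.findContours(m,0,2)[0][0]; rr=cv2.minAreaRect(hull); box=cv2.boxPoints(rr)
c=np.array([ray(p,12) for p in box]); print(c.round(1)); print("centre",c.mean(0), [np.linalg.norm(c[i]-c[i-1]).round(1) for i in range(4)])
hsv=cv2.cvtColor(f["pixels"],cv2.COLOR_BGR2HSV)
y=((hsv[...,0]>18)&(hsv[...,0]<30)&(hsv[...,1]>150)&(m>0))
for nm,mm in [("brasstop",y&(W[...,2]>50))]:
    p=W[mm]; print(nm,len(p),np.percentile(p,[1,50,99],axis=0).round(1).tolist(),cv2.minAreaRect(p[:,:2].astype(np.float32)))
for (a,b) in [(421,200),(377,202)]:
    a,b=int(a*.64),int(b*.64); w=W[b-14:b+15,a-14:a+15].reshape(-1,3); t=w[w[:,2]>57]; print("ring",len(t),np.percentile(t,[2,50,98],axis=0).round(1).tolist())
g=f["pixels"][85:225,170:330]; cv2.imwrite("pics/w1c.png",cv2.resize(g,(686,600),interpolation=2))
E
```

```text
cam [601.28692556   1.0510535  394.3227337 ]
[[ 220.5 -191.    12. ]
 [ 980.9 -195.3   12. ]
 [1056.  -484.7   12. ]
 [ 142.8 -478.4   12. ]]
centre [ 600.03202848 -337.34990616   12.        ] [np.float64(297.8), np.float64(760.3), np.float64(298.9), np.float64(913.2)]
brasstop 2 [[617.1, -63.5, 328.0], [619.3, -63.4, 329.4], [621.5, -63.3, 330.7]] ((619.291259765625, -63.432769775390625), (4.542269229888916, 0.0), -177.8264617919922)
ring 398 [[606.2, -45.3, 59.6], [621.0, -30.1, 65.0], [632.7, -15.7, 67.3]]
ring 3 [[601.3, 1.1, 394.3], [601.3, 1.1, 394.3], [601.3, 1.1, 394.3]]
```

View pics/w1c.png

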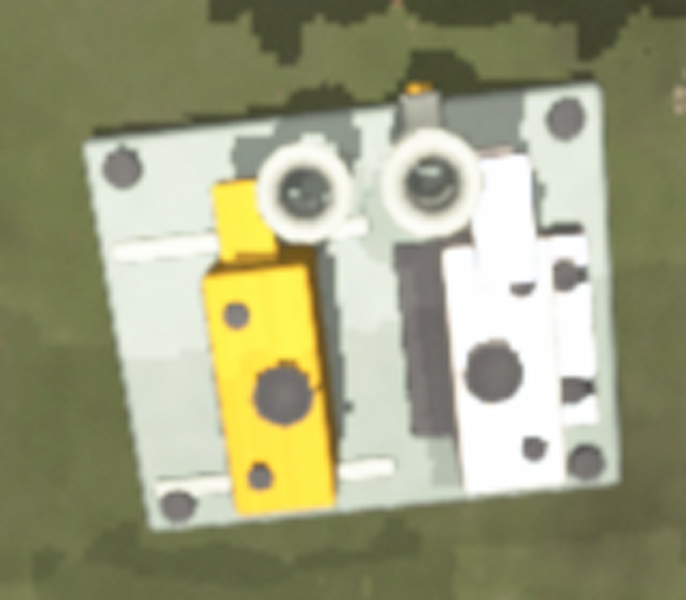

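```bash
cat >> h.py <<'E'
def ray(f,uv,z):
    E=np.linalg.inv(f["extrinsics"]);K=f["camera_matrix"]
    c=np.array([(uv[0]-K[0,2])/K[0,0],-(uv[1]-K[1,2])/K[1,1],-1]); dr=E[:3,:3]@c; return E[:3,3]+dr*(z-E[2,3])/dr[2]
E
python3 - <<'E'
from h import *
f=dict(np.load("w1.npz")); s=4.2875
F=lambda x,y:((x+.5)/s-.5+170,(y+.5)/(600/140)-.5+85)
C=np.array([ray(f,F(*p),12) for p in [(83,142),(600,83),(620,482),(152,528)]]); print(C.round(1))
c=C.mean(0); ex=(C[1]+C[2]-C[0]-C[3]);ey=(C[0]+C[1]-C[2]-C[3]); print("centre",c,"size",np.linalg.norm(ex)/2,np.linalg.norm(ey)/2,"yaw",np.degrees(np.arctan2(ex[1],ex[0])),np.degrees(np.arctan2(-ey[0],ey[1])))
yaw=(np.arctan2(ex[1],ex[0])+np.arctan2(-ey[0],ey[1]))/2
R=np.array([[np.cos(yaw),-np.sin(yaw)],[np.sin(yaw),np.cos(yaw)]])
print("hinge_mark",c[:2]+R@[20,45],"push_mark",c[:2]+R@[-11,-9])
for z in (64,67,70): h=ray(f,F(432,181),z); print("ring",z,h.round(1),"in mould",(R.T@(h[:2]-c[:2])).round(1))
for z in (47,50): h=ray(f,F(303,190),z); print("brassring",z,h.round(1),"in mould",(R.T@(h[:2]-c[:2])).round(1))
for z in (58,61,64): print("brass outer face",z,[(R.T@(ray(f,F(*p),z)[:2]-c[:2])).round(1).tolist() for p in [(204,280),(235,515)]],[ray(f,F(*p),z)[:2].round(1).tolist() for p in [(204,280),(235,515)]])
# ring z, from annulus 9..13mm pixels
u,v=F(432,181); V,U=np.mgrid[0:384,0:512]; q=np.hypot(U-u,V-v); P=maskpts(f,(q>8.5)&(q<11)); print("ring z",np.percentile(P[:,2],[10,50,90]))
for nm,p in [("alutop",(500,440)),("brasstop",(300,300)),("plate",(120,330)),("plate2",(390,500))]:
    u,v=F(*p); P=maskpts(f,np.hypot(U-u,V-v)<3); print(nm,np.median(P[:,2]))
E
```

```text
[[ 514.   -20.2   12. ]
 [ 671.    -3.7   12. ]
 [ 684.  -130.8   12. ]
 [ 527.8 -146.3   12. ]]
centre [599.21290117 -75.26028632  12.        ] size 157.412629769675 127.33625465189698 yaw 5.829444353144828 6.050660436848228
hinge_mark [614.44856205 -28.43214694] push_mark [589.20335397 -85.35032918]
ring 64 [618.  -27.9  64. ] in mould [23.6 45.2]
ring 67 [617.9 -27.6  67. ] in mould [23.5 45.5]
ring 70 [617.7 -27.3  70. ] in mould [23.4 45.7]
brassring 47 [582.7 -31.7  47. ] in mould [-11.9  45.1]
brassring 50 [582.9 -31.4  50. ] in mould [-11.7  45.3]
brass outer face 58 [[-41.6, 24.6], [-42.8, -45.2]] [[555.3, -55.0], [561.3, -124.6]]
brass outer face 61 [[-41.1, 25.1], [-42.3, -44.1]] [[555.7, -54.5], [561.7, -123.5]]
brass outer face 64 [[-40.6, 25.6], [-41.9, -43.0]] [[556.1, -54.0], [562.0, -122.4]]
ring z [64.65952103 65.42417031 66.40812516]
alutop 59.569359682854724
brasstop 59.42688026300618
plate 10.880057530123537
plate2 11.01352042812249
```

>>> arm_command --steps '[0,0,0,-6.3,-2.5,-20.4,0,0,-2.5,-20.4,0,0,-2.5,-20.4,0,0,-2.5,-20.4,0,0,0,0,25,0,0,0,25,0,0,0,25,0,0,0,25,0,0,0,25,0,0,0,25,0,0,0,25,0,0,0,20,0,0,0,0,0,0,0,0,0]' --jaw 0

```text
time: 2.53
ee_pos: [520.7, -87.2, 27.2]
ee_rot: [-3.14, -0.001, 1.683]
wrist_force: [-0.3, 0.1, -0.1]
opening: -0.006
grasp_force: 0.0
```

>>> arm_command --steps '[-2.5,4,0,0,-2.5,4,0,0,0,4,0,0,0,4,0,0,0,4,0,0,0,4,0,0,0,4,0,0,0,4,0,0]'

```text
time: 3.2
ee_pos: [552.6, -90.4, 27.9]
ee_rot: [-3.139, 0.0, 1.681]
wrist_force: [-3.0, -0.1, 1.6]
opening: -0.001
grasp_force: 1.6
```

>>> arm_command --steps '[0,2.5,0,0,0,2.5,0,0,0,2.5,0,0,0,2.5,0,0,0,2.5,0,0,0,2.5,0,0,0,2.5,0,0,0,2.5,0,0]'

```text
time: 3.87
ee_pos: [573.2, -88.2, 27.7]
ee_rot: [-3.141, 0.0, 1.681]
wrist_force: [-3.3, -0.6, -0.1]
opening: 0.001
grasp_force: 1.6
```

>>> arm_command --steps '[0,1,0,0,0,1,0,0,0,1,0,0,0,1,0,0]'

```text
time: 4.2
ee_pos: [577.1, -87.8, 27.8]
ee_rot: [-3.141, 0.0, 1.681]
wrist_force: [-2.5, -1.0, -2.1]
opening: -0.002
grasp_force: 1.5
```

>>> arm_command --steps '[0,1,0,0,0,1,0,0]'

```text
time: 4.37
ee_pos: [579.1, -87.6, 27.8]
ee_rot: [-3.141, 0.0, 1.681]
wrist_force: [-2.6, -2.5, -1.5]
opening: 0.001
grasp_force: 1.6
```

>>> arm_command --steps '[0,0.7,0,0,0,0.7,0,0]'

```text
time: 4.53
ee_pos: [580.6, -87.4, 27.9]
ee_rot: [-3.141, 0.0, 1.681]
wrist_force: [-3.5, -1.4, -1.7]
opening: -0.001
grasp_force: 1.5
```

>>> arm_command --steps '[0,0.7,0,0,0,0.7,0,0]'

```text
time: 4.7
ee_pos: [582.0, -87.2, 27.9]
ee_rot: [-3.142, 0.0, 1.681]
wrist_force: [-3.2, -1.0, -1.4]
opening: 0.003
grasp_force: 1.5
```

>>> arm_command --steps '[0,0.5,0,0,0,0.5,0,0]'

```text
time: 4.87
ee_pos: [583.1, -87.1, 27.9]
ee_rot: [3.142, 0.0, 1.681]
wrist_force: [-3.9, -1.6, -1.8]
opening: 0.0
grasp_force: 1.5
```

>>> arm_command --steps '[0,0.6,0,0,0,0.6,0,0,0,0.6,0,0]'

```text
time: 5.12
ee_pos: [584.8, -86.9, 27.9]
ee_rot: [3.142, 0.0, 1.681]
wrist_force: [-3.1, -0.3, -1.6]
opening: -0.0
grasp_force: 1.5
```

>>> arm_command --steps '[0,0.5,0,0,0,0.5,0,0]'

```text
time: 5.28
ee_pos: [585.8, -86.7, 27.9]
ee_rot: [3.142, 0.0, 1.681]
wrist_force: [-2.6, -1.3, -1.7]
opening: 0.001
grasp_force: 1.5
```

>>> arm_command --steps '[0,0.5,0,0,0,0.5,0,0]'

```text
time: 5.45
ee_pos: [586.2, -86.8, 27.9]
ee_rot: [-3.14, 0.0, 1.681]
wrist_force: [-4.9, -1.0, 0.2]
opening: 0.001
grasp_force: 2.4
```

```bash
python3 - <<'E'
from h import *
f=grab_frame("scene"); cv2.imwrite("pics/s2.png",cv2.resize(f["pixels"][130:220,240:360],(800,600),interpolation=2))
E
```

```text
(no output)
```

View pics/s2.png

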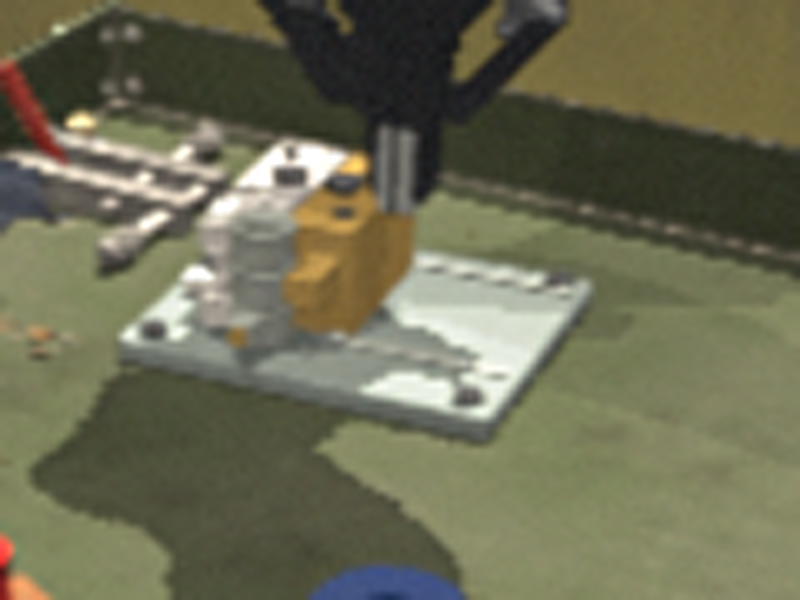

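The crop shows the halves touching and the knuckles stacked at about (262,265). The force is starting to rise, so I'll press a little more to confirm the stop.

>>> arm_command --steps '[0,0.6,0,0,0,0.6,0,0]'

```text
time: 5.67
ee_pos: [586.3, -86.8, 27.8]
ee_rot: [-3.138, 0.0, 1.681]
wrist_force: [-7.3, -2.2, 1.9]
opening: -0.002
grasp_force: 3.6
```

>>> arm_command --steps '[0,0.5,0,0,0,0.5,0,0,0,0,0,0]'

```text
time: 5.92
ee_pos: [586.2, -86.8, 27.8]
ee_rot: [-3.136, 0.0, 1.68]
wrist_force: [-8.3, -1.5, 2.9]
opening: -0.007
grasp_force: 4.0
```

>>> arm_command --steps '[0,-4,0,0,0,-6,0,0,0,-6,0,0,0,0,-25,0,0,0,-25,0,0,0,-25,0,0,0,-27,0,-7,17,0,0,-7,17,0,0,-6,18,0,0,0,0,0,0,0,0,0,0]' --jaw 1

```text
time: 6.92
ee_pos: [629.7, -101.6, 130.7]
ee_rot: [3.136, -0.0, 1.681]
wrist_force: [0.6, 0.4, 0.0]
opening: 1.002
grasp_force: 0.0
```

```bash
python3 - <<'E'
from h import *
s=r.read_state(); print(s["ee_pos"],s["ee_rot"],s["wrist_force"])
f=grab_frame("wrist"); np.savez("w2.npz",**{k:f[k] for k in ["pixels","range_z","camera_matrix","extrinsics"]})
E=np.linalg.inv(f["extrinsics"]);K=f["camera_matrix"]; q=f["extrinsics"]@[618,-28,66,1]; u=K[0,0]*q[0]/-q[2]+K[0,2]; v=-K[1,1]*q[1]/-q[2]+K[1,2]; print("pred px",u,v, "cam",E[:3,3])
u0,v0=int(u)-80,int(v)-60; print(u0,v0); cv2.imwrite("pics/w2.png",cv2.resize(f["pixels"][max(v0,0):v0+120,max(u0,0):u0+160],None,fx=5,fy=5,interpolation=2))
E
```

```text
[ 629.70802026 -101.62241562  130.69335251] [ 3.13622197e+00 -3.32797495e-04  1.68106246e+00] [0.62097584 0.44289442 0.04457618]
pred px 250.60760591421285 101.04860416982444 cam [620.88184789 -27.76751759 301.60760503]
170 41
```

View pics/w2.png

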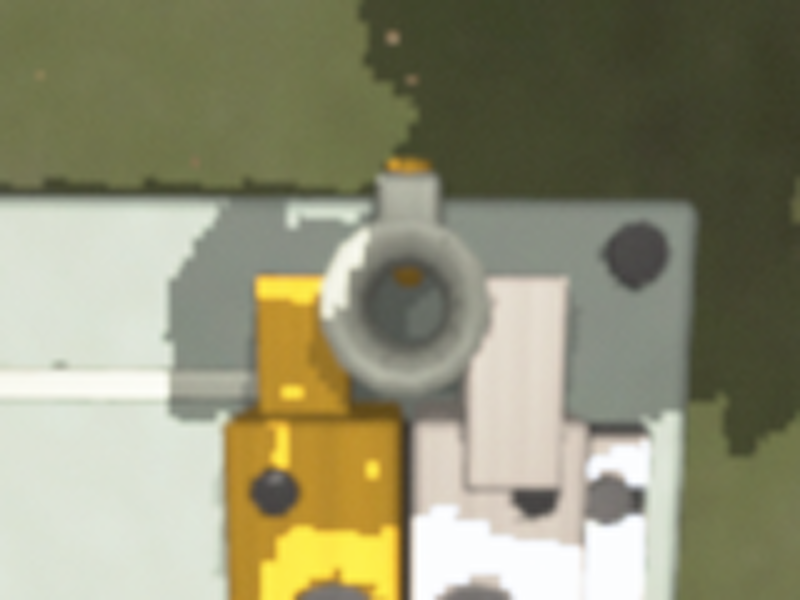

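Ring centre is at crop (405,305), which is full px (251,102). That matches the earlier estimate to within 1 px, so the hinge is at about (618.2, -28.7). Next I'll go over the stand.

>>> arm_command --steps '[14,-2,-15,0,29,-4,-15,0,29,-4,-5,0,29,-4,-5,0,29,-4,-5,0,29,-4,0,0,29,-4,0,0,29,-4,0,0,29,-4,0,0,29,-4,0,0,16,-2,0,0,0,0,0,0,0,0,0,0]'

```text
time: 8.05
ee_pos: [554.5, 183.7, 175.1]
ee_rot: [3.141, -0.0, 1.684]
wrist_force: [0.1, -0.6, 0.9]
opening: 1.001
grasp_force: 0.0
```

```bash
python3 - <<'E'
from h import *
f=dict(np.load("w2.npz")); V,U=np.mgrid[0:384,0:512]; q=np.hypot(U-251,V-102); P=maskpts(f,(q>12)&(q<15)); print("ring z",np.percentile(P[:,2],[10,50,90]))
P=world(f,[[225,160]]);print("brass top",P); P=world(f,[[180,130],[300,84]]);print("plate",P)
s=r.read_state(); print(s["ee_pos"],s["ee_rot"])
f=grab_frame("wrist"); E=np.linalg.inv(f["extrinsics"]); print("cam",E[:3,3])
hsv=cv2.cvtColor(f["pixels"],cv2.COLOR_BGR2HSV); red=((hsv[...,0]<8)|(hsv[...,0]>172))&(hsv[...,1]>150)
n,l,st,ce=cv2.connectedComponentsWithStats(red.astype(np.uint8))
for i in range(1,n):
    if st[i,4]>80:
        P=maskpts(f,l==i); top=P[P[:,2]>np.percentile(P[:,2],95)-5]
        (cx,cy),rad=cv2.minEnclosingCircle(top[:,:2].astype(np.float32)); print(st[i],np.percentile(P[:,2],[5,50,95]).round(1),"top centre",cx,cy,rad, ray(f,ce[i],90).round(1))
for o in find_in(f,"pin_head"): print(o)
cv2.imwrite("pics/w3.png",f["pixels"])
E
```

```text
ring z [64.60248795 65.60123462 66.34468471]
brass top [[601.00076659 -79.07122989  58.88060047]]
plate [[549.82163109 -63.55393978  11.47861056]
 [662.70355337  -7.28267186  12.67661554]]
[554.5285754  183.73326075 175.1313973 ] [ 3.14114934e+00 -4.28522202e-04  1.68389932e+00]
cam [546.3594321  257.6949195  346.07829022]
[135  17  20  21 233] [-0.5 11.9 14. ] top centre 421.4933166503906 319.1759033203125 10.278199195861816 [450.6 304.7  90. ]
[259  28  22  20 263] [ 0.2 11.9 14.1] top centre 554.2022094726562 324.1270751953125 10.78589153289795 [552.2 308.   90. ]
[249  93  21  22 361] [88.1 89.6 91. ] top centre 549.6171264648438 255.77517700195312 9.208244323730469 [549.6 256.1  90. ]
[ 431   99   81   35 1417] [ 55.6 103.  134.7] top centre 698.631103515625 259.4906311035156 6.508448123931885 [728.7 267.4  90. ]
{'extent': [232.1, 14.5, 49.2, 34.3], 'confidence': 0.93}
{'extent': [246.1, 88.9, 28.0, 27.5], 'confidence': 0.77}
{'extent': [135.8, 18.5, 43.4, 43.3], 'confidence': 0.74}
{'extent': [206.7, 297.8, 115.5, 37.5], 'confidence': 0.28}
```

View pics/w3.png

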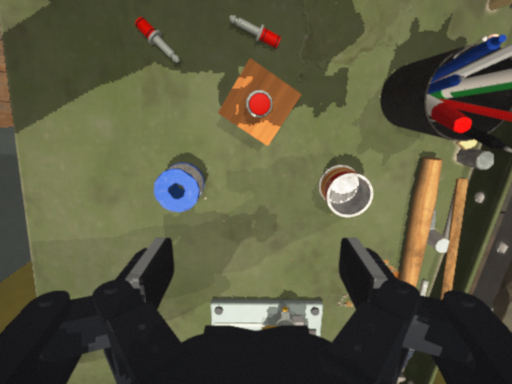

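The wrist view shows the job's pin head at px (259,104), standing in the wooden block. Its top is at z 89.6 with radius 9.2, as it should be. The look-alikes, at px (150,35) and (262,35), are lying flat.

>>> arm_command --steps '[24,1,0,0,24,1,0,0,24.4,1.3,0,0,0,0,0,0,0,0,25,0,0,0,25,0,0,0,24,0,0,0,20,0,0,0,12,0,0,0,8,0,0,0,0,0,0,0,0,0]'

```text
time: 9.15
ee_pos: [551.2, 254.4, 61.4]
ee_rot: [3.141, -0.0, 1.68]
wrist_force: [-0.1, 0.1, 0.4]
opening: 1.004
grasp_force: 0.0
```

>>> arm_command --steps '[1.8,-1.4,0,0,0,0,0,0,0,0,0,0]'

```text
time: 9.4
ee_pos: [549.5, 257.1, 62.0]
ee_rot: [3.14, -0.001, 1.681]
wrist_force: [0.5, -0.4, 1.0]
opening: 1.001
grasp_force: 0.0
```

>>> arm_command --steps '[0,0,0,0,0,0,0,0,0,0,0,0,0,0,0,0,0,0,0,0,0,0,0,0,0,0,0,0,0,0,0,0]' --jaw 0 --squeeze 60

```text
time: 10.07
ee_pos: [550.4, 257.0, 61.8]
ee_rot: [3.139, -0.001, 1.68]
wrist_force: [1.5, 0.0, 6.8]
opening: -0.001
grasp_force: 2.5
```

```bash
python3 - <<'E'
from h import *
s=r.read_state(); print({k:np.round(s[k],3) for k in ["ee_pos","opening","grasp_force","wrist_force","wrist_torque"]})
f=grab_frame("side"); g=grab_frame("scene"); a=f["pixels"][170:290,210:340]; b=g["pixels"][170:290,190:320]
cv2.imwrite("pics/g1.png",cv2.resize(np.hstack([a,b]),None,fx=3,fy=3,interpolation=2))
E
```

```text
{'ee_pos': array([550.392, 256.964,  61.787]), 'opening': np.float64(-0.001), 'grasp_force': np.float64(2.525), 'wrist_force': array([1.455, 0.017, 6.78 ]), 'wrist_torque': array([-0.095, -0.381,  0.019])}
```

View pics/g1.png

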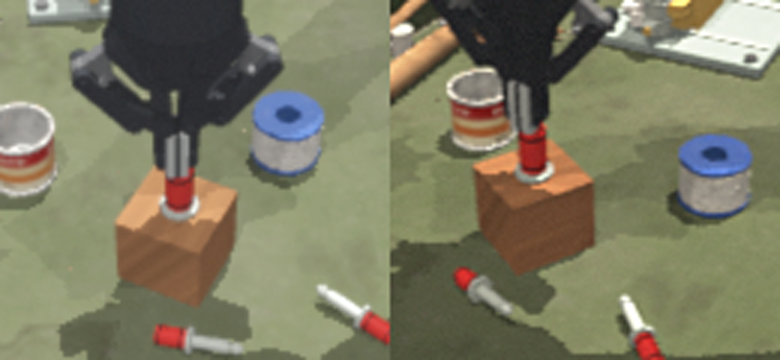

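The fingers shut on top of the knob: the tips are at about crop (180,170) in the side view, with the pin still standing in its stand. I'll check how high the tips really are.

```bash
python3 - <<'E'
from h import *
for c in ["side","scene"]:
    f=grab_frame(c); V,U=np.mgrid[0:384,0:512]
    d=f["range_z"]; P=maskpts(f,np.ones_like(d,bool)); uv=np.c_[U[d>0],V[d>0]]; col=f["pixels"][d>0].astype(int)
    b=(abs(P[:,0]-550)<25)&(abs(P[:,1]-257)<25)&(P[:,2]>55)&(P[:,2]<170)
    red=(col[:,2]>2*col[:,1])&(col[:,2]>90)
    print(c,"red z",np.percentile(P[b&red],[2,50,98],axis=0).round(1).tolist(),"nonred z",np.percentile(P[b&~red][:,2],[1,10,30,50,80]).round(1))
    for z in range(58,130,6):
        q=P[b&~red&(abs(P[:,2]-z)<3)]; qr=P[b&red&(abs(P[:,2]-z)<3)]
        print(z,len(q),len(qr),q.mean(0).round(1) if len(q) else "",np.ptp(q,axis=0).round(0) if len(q) else "")
E
```

```text
side red z [[542.1, 258.0, 61.4], [549.9, 263.4, 76.2], [557.5, 265.5, 90.4]] nonred z [ 55.1  57.7 110.8 133.7 147.9]
58 100 2 [552.4 261.7  56.7] [49. 49.  5.]
64 6 13 [546.6 259.   63.5] [17.  6.  3.]
70 3 21 [546.  258.6  70.1] [17.  1.  5.]
76 2 18 [540.2 256.8  75. ] [0. 0. 3.]
82 2 19 [540.3 257.5  81.3] [0. 0. 3.]
88 5 16 [548.7 261.4  88.4] [17.  8.  4.]
94 12 0 [550.9 265.8  94.9] [17.  8.  6.]
100 31 0 [551.8 265.  100.1] [26. 10.  6.]
106 33 0 [551.5 264.9 106. ] [26.  9.  6.]
112 33 0 [551.6 264.9 111.9] [26.  8.  5.]
118 39 0 [551.9 264.8 118.2] [26.  9.  6.]
124 32 0 [550.4 265.1 124.2] [27.  9.  5.]
scene red z [[537.9, 250.7, 62.5], [541.7, 261.7, 78.9], [551.0, 266.2, 92.1]] nonred z [ 55.2  55.7  93.9 122.2 150.2]
58 236 0 [547.5 261.4  56.4] [49. 49.  6.]
64 12 11 [542.7 261.6  63.4] [18. 13.  5.]
70 1 23 [550.8 264.4  68.3] [0. 0. 0.]
76 1 24 [556.4 259.2  77.6] [0. 0. 0.]
82 2 22 [553.7 262.3  83.8] [0. 1. 2.]
88 2 25 [553.3 262.5  88.7] [0. 1. 2.]
94 16 10 [546.8 263.3  94.9] [13. 15.  5.]
100 25 0 [546.3 263.8 100.3] [24. 19.  6.]
106 45 1 [545.6 262.5 105.9] [27. 20.  6.]
112 41 0 [545.  262.4 112.2] [27. 20.  5.]
118 46 0 [545.8 262.1 118. ] [26. 20.  6.]
124 39 0 [545.1 262.6 124.1] [27. 20.  5.]
```

The shut tips are at z 91 while the reported TCP is 62, so the real tips sit about 28 mm above the reported TCP. I'll correct for this by opening and going down to a reported z of about 36.

>>> arm_command --steps '[0,0,-12,0,0,0,0,0,0,0,0,0,0,0,0,0,0,0,0,0,0,0,0,0,0,0,0,0,0,0,0,0]' --jaw 1

```text
time: 10.93
ee_pos: [548.8, 256.4, 72.7]
ee_rot: [-3.141, 0.0, 1.681]
wrist_force: [-0.9, -1.6, 1.1]
opening: 1.0
grasp_force: 0.0
```

>>> arm_command --steps '[-1,-0.8,12,0,0,0,10,0,0,0,8,0,0,0,6,0,0,0,0,0,0,0,0,0]'

```text
time: 11.43
ee_pos: [548.0, 255.3, 36.4]
ee_rot: [-3.141, 0.0, 1.681]
wrist_force: [-0.4, -0.7, 0.5]
opening: 1.001
grasp_force: 0.0
```

>>> arm_command --steps '[0.7,1.5,0,0,0,0,0,0,0,0,0,0,0,0,0,0,0,0,0,0,0,0,0,0,0,0,0,0,0,0,0,0,0,0,0,0]' --jaw 0 --squeeze 60

```text
time: 12.18
ee_pos: [549.8, 256.3, 37.3]
ee_rot: [3.141, -0.0, 1.681]
wrist_force: [-1.5, -0.6, 4.9]
opening: 0.204
grasp_force: 58.5
```

```bash
python3 - <<'E'
from h import *
f=grab_frame("side"); g=grab_frame("scene"); a=f["pixels"][170:290,210:340]; b=g["pixels"][170:290,190:320]
cv2.imwrite("pics/g2.png",cv2.resize(np.hstack([a,b]),None,fx=3,fy=3,interpolation=2))
E
```

```text
(no output)
```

View pics/g2.png

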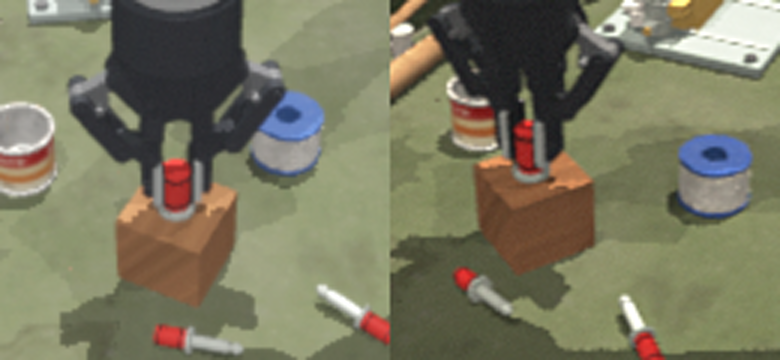

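Gripped: opening is 0.2, the pads are on the knob on both sides and the tips are on the collar. The collar underside is now at reported z + 16.7. Lift and carry.

>>> arm_command --steps '[0,0,-5,0,0,0,-10,0,0,0,-15,0,0,0,-20,0,0,0,-20,0,0,0,-20,0,0,0,-18,0,0,0,0,0]'

```text
time: 12.95
ee_pos: [552.1, 257.6, 149.1]
ee_rot: [3.135, -0.003, 1.68]
wrist_force: [0.2, 0.5, -1.4]
opening: 0.204
grasp_force: 58.6
```

>>> arm_command --steps '[-14,2,0,0,-25,3,0,0,-25,3,0,0,-25,3,0,0,-25,3,0,0,-25,3,0,0,-25,3,0,0,-25,3,0,0,-25,3,0,0,-25,3,0,0,-25,3,0,0,-15,3,0,0,-8,2,0,0,0,0,0,0,0,0,0,0]'

```text
time: 14.2
ee_pos: [617.5, -23.8, 144.4]
ee_rot: [-3.141, -0.001, 1.681]
wrist_force: [0.1, 0.5, -0.8]
opening: 0.2
grasp_force: 58.6
```

```bash
cat > look.py <<'E'
from h import *
s=r.read_state(); t=s["ee_pos"]; print(round(s["time"],2),t.round(1),s["ee_rot"].round(3),s["wrist_force"].round(1),s["opening"])
for c in ["side","scene"]:
    f=grab_frame(c); d=f["range_z"]; P=maskpts(f,np.ones_like(d,bool))
    q=P[(np.hypot(P[:,0]-t[0],P[:,1]-t[1])<25)]
    for lo,hi in [(-36,-26),(-26,-10),(-10,6),(6,14),(14,21)]:
        z=q[(q[:,2]>t[2]+lo)&(q[:,2]<t[2]+hi)]
        if len(z): print(c,lo,len(z),np.percentile(z,[3,50,97],axis=0).round(1).tolist())
    print(c,"cam",np.linalg.inv(f["extrinsics"])[:3,3].round())
E
python3 look.py
```

```text
14.2 [617.5 -23.8 144.4] [-3.141e+00 -1.000e-03  1.681e+00] [ 0.1  0.5 -0.8] 0.20033256525672458
side -36 4 [[613.3, -25.8, 114.4], [618.5, -20.3, 116.9], [620.0, -17.0, 118.2]]
side -26 26 [[614.3, -23.7, 119.0], [618.9, -20.1, 127.3], [624.0, -16.1, 133.9]]
side -10 31 [[613.6, -22.2, 135.4], [618.4, -20.4, 142.0], [623.4, -17.6, 149.9]]
side 6 12 [[613.4, -22.4, 151.1], [618.1, -19.4, 154.0], [622.6, -17.8, 156.7]]
side 14 24 [[606.0, -29.0, 161.2], [616.2, -16.8, 164.2], [630.1, -11.3, 165.1]]
side cam [559. 778. 621.]
scene -36 2 [[614.2, -19.5, 116.7], [615.4, -19.2, 116.8], [616.5, -18.8, 116.9]]
scene -26 27 [[611.5, -26.0, 119.1], [614.2, -20.0, 128.0], [620.8, -16.3, 133.1]]
scene -10 30 [[610.9, -26.4, 134.8], [614.4, -18.9, 142.0], [619.8, -16.3, 149.2]]
scene 6 15 [[611.2, -27.1, 150.8], [613.5, -18.7, 154.4], [619.1, -16.5, 157.8]]
scene 14 13 [[606.1, -21.5, 158.7], [612.9, -15.9, 164.2], [623.1, -10.7, 165.2]]
scene cam [167. 751. 486.]
```

>>> arm_command --steps '[-2.5,0,6,0,-2.4,0,10,0,0,0,10,0,0,0,8,0,0,0,4,0,0,0,0,0,0,0,0,0]'

```text
time: 14.88
ee_pos: [618.3, -29.6, 106.5]
ee_rot: [-3.141, -0.0, 1.681]
wrist_force: [0.1, -0.7, -0.8]
opening: 0.199
grasp_force: 58.6
```

>>> arm_command --steps '[0,0,1,0,0,0,1,0,0,0,1,0,0,0,1,0]'

```text
time: 15.22
ee_pos: [618.7, -29.8, 103.1]
ee_rot: [3.141, 0.0, 1.681]
wrist_force: [0.0, 1.3, -1.2]
opening: 0.201
grasp_force: 58.6
```

>>> arm_command --steps '[0,0,1,0,0,0,1,0,0,0,1,0,0,0,1,0]'

```text
time: 15.55
ee_pos: [618.5, -29.8, 98.8]
ee_rot: [3.142, -0.0, 1.681]
wrist_force: [-0.7, -0.2, -1.1]
opening: 0.196
grasp_force: 58.6
```

>>> arm_command --steps '[1,0,0.5,0,0,0,1,0,0,0,1,0,0,0,1,0]'

```text
time: 15.88
ee_pos: [618.4, -28.8, 95.3]
ee_rot: [3.142, 0.0, 1.681]
wrist_force: [-1.0, -1.2, -0.1]
opening: 0.195
grasp_force: 58.6
```

>>> arm_command --steps '[0,0,1,0,0,0,1,0,0,0,1,0]'

```text
time: 16.13
ee_pos: [618.4, -28.9, 92.3]
ee_rot: [3.141, 0.0, 1.681]
wrist_force: [-0.2, -0.2, -0.5]
opening: 0.196
grasp_force: 58.6
```

>>> arm_command --steps '[0,0,1,0,0,0,1,0,0,0,1,0]'

```text
time: 16.38
ee_pos: [618.4, -28.8, 89.3]
ee_rot: [3.141, -0.0, 1.681]
wrist_force: [0.3, 0.7, -0.2]
opening: 0.2
grasp_force: 58.6
```

>>> arm_command --steps '[0,0,1,0,0,0,1,0,0,0,1,0,0,0,1,0]'

```text
time: 16.72
ee_pos: [618.5, -28.8, 85.3]
ee_rot: [3.141, -0.0, 1.681]
wrist_force: [-0.1, -0.3, -1.1]
opening: 0.2
grasp_force: 58.6
```

>>> arm_command --steps '[0,0,1,0,0,0,1,0,0,0,1,0,0,0,1,0]'

```text
time: 17.05
ee_pos: [618.4, -28.8, 81.3]
ee_rot: [3.141, -0.0, 1.681]
wrist_force: [0.8, -0.9, -0.4]
opening: 0.201
grasp_force: 58.6
```

>>> arm_command --steps '[0,0,1,0,0,0,1,0,0,0,1,0,0,0,1,0]'

```text
time: 17.38
ee_pos: [618.4, -28.8, 77.3]
ee_rot: [3.142, -0.0, 1.681]
wrist_force: [-1.3, -0.6, -1.5]
opening: 0.201
grasp_force: 58.6
```

>>> arm_command --steps '[0,0,1,0,0,0,1,0,0,0,1,0,0,0,1,0]'

```text
time: 17.72
ee_pos: [618.4, -28.9, 73.3]
ee_rot: [3.142, 0.0, 1.681]
wrist_force: [-0.0, -0.4, -1.3]
opening: 0.201
grasp_force: 58.6
```

>>> arm_command --steps '[0,0,1,0,0,0,1,0,0,0,1,0,0,0,1,0,0,0,1,0]'

```text
time: 18.13
ee_pos: [618.4, -28.8, 68.3]
ee_rot: [3.142, -0.0, 1.681]
wrist_force: [0.4, 0.3, -0.4]
opening: 0.201
grasp_force: 58.6
```

>>> arm_command --steps '[0,0,1,0,0,0,1,0,0,0,1,0,0,0,1,0,0,0,1,0]'

```text
time: 18.55
ee_pos: [618.4, -28.8, 63.3]
ee_rot: [3.142, -0.0, 1.681]
wrist_force: [0.5, -0.6, -0.8]
opening: 0.2
grasp_force: 58.6
```

>>> arm_command --steps '[0,0,1,0,0,0,1,0,0,0,1,0]'

```text
time: 18.8
ee_pos: [618.4, -28.8, 60.3]
ee_rot: [3.141, -0.0, 1.681]
wrist_force: [0.2, -1.1, -2.1]
opening: 0.199
grasp_force: 58.6
```

```bash
python3 look.py
```

```text
18.8 [618.4 -28.8  60.3] [ 3.141 -0.     1.681] [ 0.2 -1.1 -2.1] 0.19873852791522031
side -36 72 [[607.1, -43.1, 24.9], [625.2, -21.3, 30.5], [641.8, -5.9, 33.0]]
side -26 95 [[595.8, -45.3, 35.4], [608.6, -24.4, 44.2], [629.2, -15.8, 49.6]]
side -10 116 [[606.1, -48.7, 51.2], [625.1, -23.0, 61.2], [641.7, -15.5, 66.0]]
side 6 19 [[607.7, -33.0, 66.4], [617.4, -24.3, 67.3], [625.9, -18.0, 71.8]]
side 14 20 [[607.2, -32.9, 77.3], [618.0, -20.9, 79.3], [631.8, -17.4, 81.1]]
side cam [559. 778. 621.]
scene -36 67 [[605.2, -35.7, 24.6], [614.7, -21.6, 30.7], [640.5, -4.9, 34.1]]
scene -26 69 [[595.8, -43.2, 36.7], [608.1, -22.4, 44.5], [626.8, -15.4, 50.1]]
scene -10 105 [[604.6, -49.8, 50.5], [613.6, -23.0, 58.9], [639.9, -15.8, 66.0]]
scene 6 35 [[606.1, -39.6, 66.4], [616.4, -24.9, 67.4], [633.9, -17.7, 72.6]]
scene 14 12 [[606.4, -30.8, 74.6], [614.8, -23.9, 79.2], [624.6, -18.3, 81.2]]
scene cam [167. 751. 486.]
```

>>> arm_command --steps '[0,0,1,0,0,0,1,0,0,0,1,0]'

```text
time: 19.15
ee_pos: [618.6, -29.0, 57.5]
ee_rot: [3.141, 0.0, 1.681]
wrist_force: [-1.2, -0.5, 2.0]
opening: 0.199
grasp_force: 58.6
```

>>> arm_command --steps '[0,0,1,0,0,0,1,0]'

```text
time: 19.32
ee_pos: [618.7, -29.0, 56.2]
ee_rot: [3.141, 0.0, 1.681]
wrist_force: [-1.6, -0.6, 7.7]
opening: 0.199
grasp_force: 59.2
```

>>> arm_command --steps '[0,0,1,0,0,0,1,0]'

```text
time: 19.48
ee_pos: [618.5, -29.1, 54.0]
ee_rot: [3.141, 0.0, 1.681]
wrist_force: [-0.4, -0.2, 1.9]
opening: 0.201
grasp_force: 58.6
```

>>> arm_command --steps '[0,0,1,0,0,0,1,0]'

```text
time: 19.65
ee_pos: [618.4, -29.2, 51.4]
ee_rot: [3.141, 0.0, 1.681]
wrist_force: [0.2, 0.5, 0.1]
opening: 0.2
grasp_force: 58.6
```

>>> arm_command --steps '[0,0,1,0,0,0,1,0]'

```text
time: 19.82
ee_pos: [618.4, -28.8, 49.0]
ee_rot: [-3.142, -0.0, 1.681]
wrist_force: [-2.2, -0.5, 9.6]
opening: 0.201
grasp_force: 59.3
```

>>> arm_command --steps '[0,0,1,0,0,0,1,0]'

```text
time: 19.98
ee_pos: [618.5, -28.8, 48.9]
ee_rot: [3.141, 0.0, 1.681]
wrist_force: [-4.3, 0.2, 21.6]
opening: 0.2
grasp_force: 60.7
```

>>> arm_command --steps '[0,0,-1.5,0,0,0,-1,0,0,0,0,0]'

```text
time: 20.23
ee_pos: [618.4, -28.7, 49.6]
ee_rot: [-3.142, -0.0, 1.681]
wrist_force: [-0.0, 0.1, -1.4]
opening: 0.193
grasp_force: 58.6
```

>>> arm_command --steps '[0,0,0,0,0,0,0,0,0,0,0,0,0,0,0,0,0,0,0,0,0,0,0,0,0,0,-10,0,0,0,-20,0,0,0,-30,0,0,0,-30,0,-20,0,-30,0,-30,0,0,0,0,0,0,0]' --jaw 1

```text
time: 21.32
ee_pos: [625.8, -87.2, 173.1]
ee_rot: [3.136, 0.008, 1.673]
wrist_force: [0.4, -1.5, -1.6]
opening: 0.999
grasp_force: 0.0
```

```bash
python3 - <<'E'
from h import *
s=r.read_state(); print(round(s["time"],2),s["ee_pos"].round(1),s["wrist_force"].round(1),s["opening"])
for c in ["side","scene","wrist"]:
    f=grab_frame(c); d=f["range_z"]; P=maskpts(f,np.ones_like(d,bool)); col=f["pixels"][d>0].astype(int)
    red=(col[:,2]>2*col[:,1])&(col[:,2]>90); b=np.hypot(P[:,0]-618,P[:,1]+29)<30
    q=P[b&red&(P[:,2]>60)]; print(c,len(q),np.percentile(q,[2,50,98],axis=0).round(1).tolist() if len(q) else "")
    q=P[b&~red&(P[:,2]>66.5)]; print(" collar",len(q),np.percentile(q,[2,50,98],axis=0).round(1).tolist() if len(q) else "")
    if c!="side":
        q=P[(abs(P[:,0]-595)<50)&(abs(P[:,1]+90)<40)&(P[:,2]>50)&(P[:,2]<62)];col2=None
        print(" halves top",np.percentile(q,[2,98],axis=0).round(1).tolist())
E
```

```text
21.32 [625.8 -87.2 173.1] [ 0.4 -1.5 -1.6] 0.9993276147034559
side 73 [[611.2, -32.8, 74.2], [618.7, -21.6, 92.9], [625.7, -18.4, 103.0]]
 collar 692 [[605.3, -56.5, 69.1], [621.4, -50.5, 365.7], [637.4, -21.3, 408.6]]
scene 69 [[609.2, -36.7, 78.4], [613.9, -23.9, 94.7], [623.7, -18.7, 104.5]]
 collar 949 [[601.7, -54.6, 70.0], [617.8, -48.4, 389.8], [639.0, -20.6, 447.4]]
 halves top [[589.5, -117.1, 50.4], [641.3, -50.5, 62.0]]
wrist 399 [[610.4, -36.8, 98.3], [618.6, -28.3, 101.6], [626.6, -20.0, 103.0]]
 collar 210 [[606.7, -33.9, 66.9], [618.6, -21.0, 69.8], [630.9, -16.2, 101.0]]
 halves top [[593.2, -116.2, 58.0], [643.9, -51.3, 61.7]]
```

The pin top is at 101.6, which matches the ring top (65.6) plus 36, so it's seated. As a cheap check on the keeper, I'll press gently on the knob with shut fingers.

>>> arm_command --steps '[20,-0.5,0,0,20,-0.5,0,0,19,-0.4,0,0,0,0,0,0,0,0,0,0,0,0,20,0,0,0,20,0,0,0,20,0,0,0,18,0,0,0,10,0,0,0,4,0,0,0,0,0,0,0,0,0]' --jaw 0

```text
time: 22.55
ee_pos: [616.6, -20.2, 78.5]
ee_rot: [3.141, 0.0, 1.68]
wrist_force: [0.4, -0.6, -0.2]
opening: 0.002
grasp_force: 0.0
```

>>> arm_command --steps '[0,0,1,0,0,0,1,0,0,0,1,0]'

```text
time: 22.8
ee_pos: [616.6, -20.1, 75.7]
ee_rot: [3.14, 0.0, 1.681]
wrist_force: [0.0, -0.6, 0.1]
opening: 0.006
grasp_force: 0.0
```

>>> arm_command --steps '[0,0,1,0,0,0,1,0]'

```text
time: 22.97
ee_pos: [616.5, -20.0, 73.4]
ee_rot: [3.141, 0.0, 1.681]
wrist_force: [-1.8, 0.4, 11.3]
opening: -0.001
grasp_force: 5.8
```

>>> arm_command --steps '[0,0,0.6,0,0,0,0.4,0]'

```text
time: 23.13
ee_pos: [616.6, -19.9, 73.4]
ee_rot: [3.14, 0.0, 1.681]
wrist_force: [-4.0, 0.1, 11.9]
opening: -0.0
grasp_force: 6.3
```

>>> arm_command --steps '[0,0,-5,0,0,0,-20,0,0,0,-30,0,-20,0,-30,0,-30,0,-20,0,0,0,0,0,0,0,0,0]'

```text
time: 23.72
ee_pos: [622.4, -72.9, 178.4]
ee_rot: [3.139, 0.002, 1.676]
wrist_force: [-0.6, -0.1, -0.2]
opening: 0.0
grasp_force: 0.0
```

```bash
python3 - <<'E'
from h import *
f=grab_frame("wrist"); d=f["range_z"]; P=maskpts(f,np.ones_like(d,bool)); col=f["pixels"][d>0].astype(int)
red=(col[:,2]>2*col[:,1])&(col[:,2]>90); b=np.hypot(P[:,0]-618,P[:,1]+29)<30
q=P[b&red&(P[:,2]>60)]; print(len(q),np.percentile(q,[2,50,98],axis=0).round(1).tolist())
s=r.read_state(); print(s["time"],s["ee_pos"],s["grasp_force"],s["wrist_force"])
E
```

```text
373 [[610.8, -36.9, 97.5], [618.6, -27.9, 101.5], [626.6, -19.3, 102.8]]
23.7667 [621.46141192 -70.50830295 177.17389997] 0.0 [-0.84907029  0.34971857 -0.62753879]
```

The pin didn't move under 12 N and its top is still at 101.5, so it's fully seated and released. Handing in.

```bash
python3 -c "
from cell import r
print(r.job_done())"
```

```text
the job is handed in; nothing more can be done
None
```

The mould is shut and the hinge pin is seated through all three knuckles and released. The job was handed in at about 24 s, but no verdict came back. The keeper couldn't be read directly: I take it as snapped in because the collar sits on the top knuckle and the pin didn't move when pressed with 12 N.

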